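# Shut off one air line at the deburring bench

### The job

On the bench's compressed-air box, push the sliding cover by its bar handle all the way over to the stop at the other end, so that the two valves lie open to view. Then push the valve handle that ends in a round disc a quarter turn until it is fully shut, across its pipe. Work with the fingertips only: pick nothing up, do not lift the cover off its track, and leave the plain-ended valve handle and everything else on the bench as they are.

Things in the scene. Friction and masses are not known exactly. Their poses are not given: they have to be found in the camera images.
- air_box: Grey steel box fixed to the bench: 204 mm (x) by 510 mm (y), plus a plain rear ledge (x +102..+160 mm, 74 mm high). Origin: on the bench, under the middle of the 204 by 510 part. y points from the valve chamber to the fixed half lid. Rims and half lid are 74 mm high and carry the cover; rails round them rise to 86 mm. Turned up to 0.28 rad about the vertical
- chamber (a point): Centre of the valve chamber's mouth, 74 mm above the bench. The chamber is an open pit 160 mm (x) by 235 mm (y), floor 8 mm above the bench, under the cover at the start; box y -245..-10 mm
- far_stop (a point): Middle of the inner face of the end stop at the box's +y end (box y = +249 mm), a 12 mm high bar at rim height; the cover's far edge meets it when fully aside
- cover: Loose aluminium plate 180 (x) by 247 (y) by 5 mm, about 0.6 kg, on the rims between the rails (2 mm play each side); slides along the box's y, dry friction of a few newtons, no spring. Origin: centre of its underside, axes as the box's. It starts over the valves at box y -125..-100 mm; against the far stop it is at +125 mm
- cover_bar (a point): Middle of the cover's bar handle, on its axis: a round steel bar of 10 mm diameter, 100 mm long along x, straight above the cover's origin, 30 mm above its underside (104 mm above the bench), with a post down to the cover at each end
- marked_handle (a joint): Angle of the valve handle that ends in a round disc: 0 = open, pointing along the box's -x, in line with its pipe; +1.57 = shut against its stop, pointing along the box's +y. Starts between 0 and 0.15. Dry friction of 0.12 N m, about 2.5 N at the disc; no spring, stays where it is left
- marked_axis (a point): Point on the vertical turning axis of the disc-ended handle, at its top, 62 mm above the bench. Steel bar 14 mm wide and 14 mm high (48 to 62 mm above the bench) on a 24 mm hub. Pipe and valve body under it reach 36 mm above the bench. Axis at box x = +20 mm, y = -180 or -85 mm: the two valves trade places
- marked_end (a point): Centre of the top of the flat disc that ends the marked handle: 28 mm diameter, 14 mm high like the bar, 52 mm from the turning axis (the handle reaches 66 mm from it)
- plain_handle (a joint): Angle of the other, plain-ended valve handle (0 = open, 1.57 = shut, same sense); it must stay as found
- plain_end (a point): Point on the top of the plain handle, a straight steel bar 14 mm wide and high with a square end, 52 mm from its turning axis; the bar ends 66 mm from the axis; same heights as the marked one
- coupling: Loose brass hose coupling, 26 mm across, 34 mm tall, standing on the box's rear ledge; origin under its centre. Not to be disturbed
- collar: Loose dark steel collar, 38 mm across, 16 mm tall, on the box's rear ledge; origin under its centre. Not to be disturbed
- race_big: Loose steel bearing ring, 110 mm across, 40 mm tall, on the bench to the left; origin under its centre. Not to be disturbed
- race_small: Loose steel bearing ring, 84 mm across, 32 mm tall, on the bench to the right; origin under its centre. Not to be disturbed
- driver: Loose screwdriver lying on the bench to the right. Not to be disturbed
- brush: Loose brush lying on the bench to the left. Not to be disturbed
- gauge_block: Loose steel block 50 by 30 by 30 mm on the bench, front right; origin under its centre. Not to be disturbed

How it is judged:
On the way, in this order (a step that is already met when the one before it is completed fails the run):
1. the cover is slid over to the far stop, the marked handle still open (y of cover in the frame of air_box above 0.11 m and value of joint marked_handle below 0.5 rad), for 0.2 s.
2. the disc-ended handle is pushed shut (value of joint marked_handle above 1.42 rad), for 0.2 s.
At the end, for the whole second after the job is handed in: The cover lies flat on its track within 15 mm of the far stop, at rest; the disc-ended handle is within 0.15 rad (9 degrees) of its shut stop; the plain-ended handle is within 12 mm of where it was (y of cover in the frame of air_box above 0.11 m and z of cover in the frame of air_box between 0.069 and 0.079 m and angle between cover's own z axis and vertical below 0.06 rad and linear speed of cover below 0.02 m/s and value of joint marked_handle above 1.42 rad and distance of plain_end from where it was at the start of the episode below 0.012 m); the robot touches nothing.
It fails at once if the cover is lifted or tipped off its track (more than 15 mm or 0.15 rad) (z of cover in the frame of air_box above 0.089 m or angle between cover's own z axis and vertical above 0.15 rad).
It fails at once if the plain-ended handle is moved by more than 12 mm (distance of plain_end from where it was at the start of the episode above 0.012 m).
It fails at once if a loose thing on the bench or ledge is moved or lifted by more than 20 mm (distance of any of coupling, collar, race_big, race_small, driver, brush, gauge_block from where it was at the start of the episode above 0.02 m).
It also fails if it takes over 54 s, if anything falls off the work surface, if the arm or the gripper's body presses on something with over 40 N, if the wrist force passes 120 N, or if a joint passes its speed limit or range.

### The arm

A 6-joint arm with a two-finger parallel gripper is mounted at the origin on the work surface. World frame = base frame: x ahead of the robot, y to its left, z up, the work surface at z = 0. Lengths are in m, angles in rad, forces in N, time in s.
With the tool pointing down it reaches from about 0.375 to 0.75 m from the base axis. Payload 9 kg.
Tool frame: the origin (TCP) lies on the centre line of the jaws, within the pads' length; the fingertips stand 25 mm ahead of it and the grasp point (between the pads) lies 6 mm ahead of it (r.finger_overhang is the distance from the TCP to the fingertips, in m); z points along the fingers, y is the line along which they close (so a half turn about z gives the same grasp; the last joint's range is limited). The gripper opens to 85 mm and grips with 20 to 120 N. Pads are 22 mm wide; open, the fingers measure 114 mm over their backs; the gripper's body (76 mm by 85 mm) begins 54 mm behind the grasp point. The pads swing forward as they close: fully open they stand 13 mm farther back than shut.
Start: joints at [0.893, 0.104, 0.097, 1.564, 0, 1.353], TCP at [0.266, 0.538, 0.256] pointing down, gripper open.
Joint ranges: [-2.99, 2.99], [-0.84, 1.86], [-1.1, 1.16], [-1.84, 2.11], [-1.51, 1.56], [-3.14, 3.14]. Speed limits (rad/s): [2.22, 2.22, 2.57, 3.14, 3.14, 3.14].

### API

Orientations are given as a unit quaternion [w, x, y, z].
In Python, from station import r, viewer gives the robot as it stands.
- The arm moves only by the shell command python3 -m jog 'ROWS' [FORCE]. ROWS is JSON, a list of rows, each an object with "slide": the shift along the tool's x, y, z each as a share of 20 mm, from -1 to 1, a list of three; "dr": the turn, a rotation vector about the tool's x, y, z each as a share of 4 degrees, from -1 to 1, a list of three; "jaw": the opening, from -1 (shut) to 1 (fully open). A call has 1 to 8 rows; each row shifts and turns the commanded pose from where the row before left it, along the tool's axes as they then stand; what a row does not reach is not made up. A row lasts 1/10 s, in which the tool goes at most 50 mm and 8.59 degrees, less where a joint would pass 70% of its speed; a pose out of reach is approached as far as the arm can. A call with a number of a shift or a turn outside -1 to 1 is refused whole. A call with a gripper value outside its range is refused whole. The fingers move at their own pace and stop on an object; FORCE is the grip in N (left out, the last holds). Time passes only in rows, so rows that do not move let the fingers close. It gives the time, the measured TCP pose, the force, the opening and the grip force at its end, in the units of the state.
- r.observe(): the state, without advancing time (a new reading comes with each control period).
- viewer.grab_frame(name): name is "side" or "top" or "wrist"; returns (picture, depth): 400x640x3 uint8, red, green, blue; 400x640 float32, m along the optical axis (not along the pixel's ray), 0 where there is no reading.
- viewer.get_calibration(name): a dict with "intrinsics" (3x3 intrinsics, pixels), "world_from_camera" (4x4, takes a point from camera to world coordinates); the wrist camera has in their place "tool_from_camera" (4x4, takes a point from camera to tool coordinates, whose origin is the TCP and whose axes are the flange's). Camera axes: x right, y up, looking along -z (the intrinsics and any distortion apply to the point x, -y, -z); pixel columns grow to the right and rows downward; lengths in m; the calibration is good to about 2 mm. A picture is of the moment at which its call begins: read the wrist's pose just before it. get_calibration takes no time and is no camera call.
- r.sign_off(): hands the job in; it is judged then, once.
The state is a dict: "time_s": time; "joint_positions": joint angles; "qvel": joint speeds; "joint_torque": joint torques, N m; "tool_pos": TCP position; "eef_rot": TCP orientation; "contact_force": force on the tool from outside, world axes, zero at the start; "wrist_torque": the same for the moment, N m; "finger_gap": opening from 0.0 (shut) to 1.0 (fully open); "finger_force": force on a finger pad.
Only numpy, scipy, OpenCV 4.12 (cv2) and the standard library are available. Lean on these libraries where they do the work, as an engineer would, in place of code of your own. Each camera call takes 0.05 s, during which the arm holds its last target. There are 200 camera calls.

## Working session

There is one attempt and no reset: what is moved stays moved. The work goes in short steps, Python scripts to look and compute and a shell command to move; the robot and the scene stay as the last step left them, time stands still between calls to the robot, and variables do not carry over. Pictures are saved under pics/ and viewed, at most 10 in all, crops included, and the job is handed in when it is done.

```bash
mkdir -p pics; ls; python3 - <<'E'
from station import r, viewer
import cv2, numpy as np
s=r.observe(); print(s['time_s'],s['tool_pos'],s['eef_rot'],s['finger_gap'],r.finger_overhang)
for n in ['top','side']:
    p,d=viewer.grab_frame(n); cv2.imwrite(f'pics/{n}0.png',p[:,:,::-1]); np.save(f'pics/{n}0.npy',d)
    c=viewer.get_calibration(n); print(n,c)
E
```

```text
pics
0.0 [0.26606141 0.53745368 0.25551974] [-2.86906692e-04  2.27868695e-01  9.73691643e-01 -6.00310271e-04] 0.9960687320193541 0.025
top {'intrinsics': array([[484.91338852,   0.        , 320.81968213],
       [  0.        , 484.91338852, 200.47535181],
       [  0.        ,   0.        ,   1.        ]]), 'world_from_camera': array([[ 0.00185035,  0.99002848, -0.1408552 ,  0.31548663],
       [-0.99991688,  0.00362907,  0.01237223, -0.00461341],
       [ 0.01276003,  0.1408206 ,  0.9899529 ,  1.42147459],
       [ 0.        ,  0.        ,  0.        ,  1.        ]])}
side {'intrinsics': array([[448.82372673,   0.        , 321.93501349],
       [  0.        , 448.82372673, 200.52167935],
       [  0.        ,   0.        ,   1.        ]]), 'world_from_camera': array([[ 0.97520057,  0.11224429, -0.19074871,  0.2298945 ],
       [-0.22007992,  0.58301223, -0.78208795, -1.08012511],
       [ 0.02342393,  0.80467258,  0.59325657,  0.8987255 ],
       [ 0.        ,  0.        ,  0.        ,  1.        ]])}
```

View pics/top0.png

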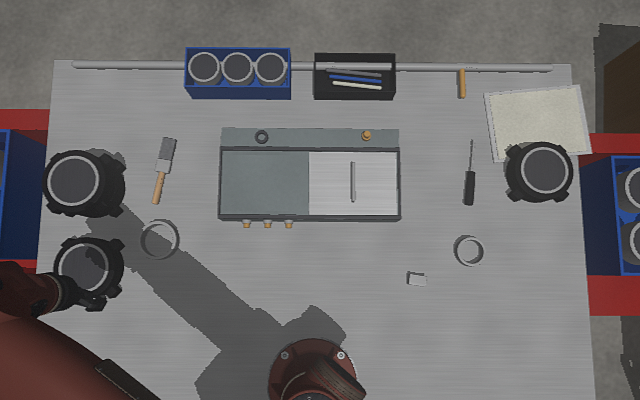

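The top view shows the cover (bright plate, bar at about px 352,182) at the right end of the box. The fixed lid is on the left, and the ledge with the collar (262,137) and coupling (366,135) is along the rear. Next I fit the box and bar from the depth image.

```bash
cat > h.py <<'E'
import numpy as np, cv2
from station import r, viewer
from scipy.spatial.transform import Rotation as R
def cloud(d,K,T):
    v,u=np.indices(d.shape); z=d
    P=np.stack([(u-K[0,2])*z/K[0,0],-(v-K[1,2])*z/K[1,1],-z],-1)
    return P@T[:3,:3].T+T[:3,3]
def wristT(s):
    q=s['eef_rot']; T=np.eye(4); T[:3,:3]=R.from_quat([q[1],q[2],q[3],q[0]]).as_matrix(); T[:3,3]=s['tool_pos']
    return T@viewer.get_calibration('wrist')['tool_from_camera']
E
python3 - <<'E'
from h import *
c=viewer.get_calibration('top'); d=np.load('pics/top0.npy'); W=cloud(d,c['intrinsics'],c['world_from_camera'])
z=W[...,2]; m=np.zeros(z.shape,bool); m[120:226,210:410]=1
b=m&(z>.06)&(z<.092)
_,_,st,_=cv2.connectedComponentsWithStats(b.astype(np.uint8)); print(st[1:][st[1:,4]>50])
rect=cv2.minAreaRect(W[b][:,:2].astype(np.float32)); print('box',rect, cv2.boxPoints(rect))
k=m&(z>.094)&(np.indices(z.shape)[0]>150); p=W[k]; print('bar',k.sum(),p.mean(0),p.min(0),p.max(0))
print(np.median(z[170:190,230:290]),np.median(z[170:190,365:385]), np.median(z[135:140,290:340]))
t=m&(z>.088)&(np.indices(z.shape)[0]<150); print('top things',W[t][:,:].mean(0) if t.any() else None)
p,d=viewer.grab_frame('top')
cv2.imwrite('pics/crop.png',cv2.resize(p[115:235,205:415,::-1],None,fx=3.8,fy=3.8,interpolation=2))
E
```

```text
[[  217   128   184    92 16235]]
box ((0.5869212746620178, 0.011982560157775879), (0.5106741786003113, 0.2637091279029846), 89.85580444335938) [[ 0.45442453 -0.24302189]
 [ 0.7181328  -0.24368556]
 [ 0.71941805  0.26698703]
 [ 0.45570976  0.26765066]]
bar 212 [ 0.48337014 -0.07639897  0.50992274] [ 0.31548663 -0.11312288  0.09407341] [ 0.61067965 -0.00461341  1.42147459]
0.07323726396580377 0.07828062180060014 0.07299330894224099
top things [0.63462762 0.00729655 0.23562342]
```

View pics/crop.png

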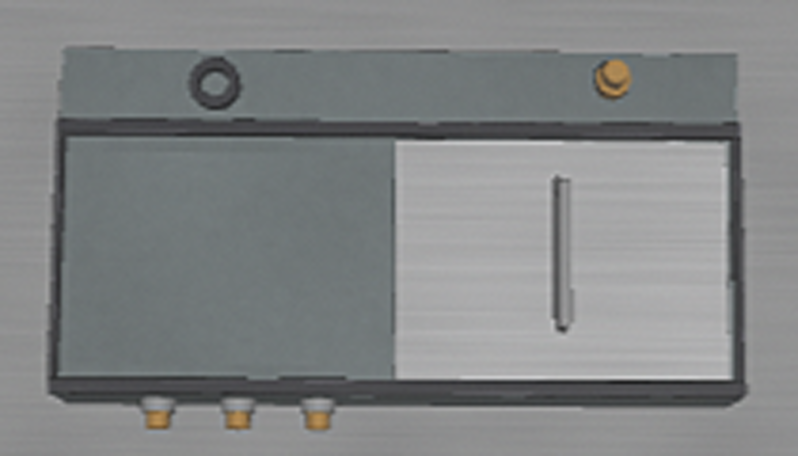

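View pics/side0.png

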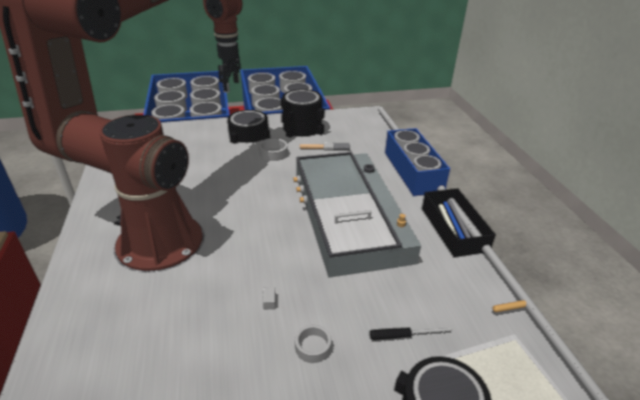

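```bash
python3 - <<'E'
from h import *
c=viewer.get_calibration('top'); d=np.load('pics/top0.npy'); W=cloud(d,c['intrinsics'],c['world_from_camera'])
z=W[...,2]; k=np.zeros(z.shape,bool); k[155:210,330:385]=1; k&=(z>.094)&(z<.13)&(d>0)
p=W[k]; print(k.sum(),p.mean(0),p.min(0),p.max(0)); rc=cv2.minAreaRect(p[:,:2].astype(np.float32)); print(rc)
K=c['intrinsics'];T=c['world_from_camera']
def pix(u,v,h):
    q=T[:3,:3]@np.array([(u-K[0,2])/K[0,0],-(v-K[1,2])/K[1,1],-1]); t=(h-T[2,3])/q[2]; return T[:3,3]+t*q
f=lambda x,y:(205+x/3.8,115+y/3.8)
for n,(x,y),h in [('bar',(562,180),.109),('bar2',(567,325),.109),('FL',(50,390),.086),('FR',(745,398),.086),('BL',(60,120),.086),('BR',(738,124),.086),('coverL',(395,260),.079),('coverR',(729,260),.079)]: print(n,pix(*f(x,y),h).round(4))
E
python3 -m jog '[{"slide":[0,0,0],"dr":[0,0,-0.94],"jaw":-1},{"slide":[0,0,0],"dr":[0,0,-0.94],"jaw":-1},{"slide":[0,0,0],"dr":[0,0,-0.94],"jaw":-1},{"slide":[0,0,0],"dr":[0,0,-0.94],"jaw":-1},{"slide":[0,0,0],"dr":[0,0,-0.94],"jaw":-1},{"slide":[0,0,0],"dr":[0,0,-0.94],"jaw":-1},{"slide":[0,0,0],"dr":[0,0,-0.94],"jaw":-1}]' 40
```

```text
146 [ 0.55830199 -0.10854384  0.10694314] [ 0.50276616 -0.11312288  0.09725164] [ 0.61067965 -0.10383075  0.11285767]
((0.5567253828048706, -0.10838654637336731), (0.008761650882661343, 0.1078854575753212), 89.49241638183594)
bar [ 0.6091 -0.1096  0.109 ]
bar2 [ 0.5024 -0.1124  0.109 ]
FL [0.4566 0.262  0.086 ]
FR [ 0.4524 -0.2438  0.086 ]
BL [0.6579 0.261  0.086 ]
BR [ 0.6575 -0.243   0.086 ]
coverL [0.5548 0.0121 0.079 ]
coverR [ 0.5558 -0.2354  0.079 ]
time_s: 0.85
tool_pos: [0.2662, 0.5376, 0.256]
eef_rot: [-0.0, -0.001, 1.0, -0.0]
contact_force: [1.1, 0.6, -0.2]
finger_gap: 0.003
finger_force: 0.0
```

The box centre is about (0.557, 0.012) with yaw near 0, and the bar is at (0.557, -0.109, 0.107). Both agree with the given sizes. The tool's x is now world -x and its y is world +y.

```bash
A='x'
python3 -m jog '[{"slide":[-0.45,-1,0],"dr":[0,0,0],"jaw":-1},{"slide":[-0.45,-1,0],"dr":[0,0,0],"jaw":-1},{"slide":[-0.45,-1,0],"dr":[0,0,0],"jaw":-1},{"slide":[-0.45,-1,0],"dr":[0,0,0],"jaw":-1},{"slide":[-0.45,-1,0],"dr":[0,0,0],"jaw":-1},{"slide":[-0.45,-1,0],"dr":[0,0,0],"jaw":-1},{"slide":[-0.45,-1,0],"dr":[0,0,0],"jaw":-1},{"slide":[-0.45,-1,0],"dr":[0,0,0],"jaw":-1}]' | sed -n 2,4p
python3 -m jog '[{"slide":[-0.45,-1,0],"dr":[0,0,0],"jaw":-1},{"slide":[-0.45,-1,0],"dr":[0,0,0],"jaw":-1},{"slide":[-0.45,-1,0],"dr":[0,0,0],"jaw":-1},{"slide":[-0.45,-1,0],"dr":[0,0,0],"jaw":-1},{"slide":[-0.45,-1,0],"dr":[0,0,0],"jaw":-1},{"slide":[-0.45,-1,0],"dr":[0,0,0],"jaw":-1},{"slide":[-0.45,-1,0],"dr":[0,0,0],"jaw":-1},{"slide":[-0.45,-1,0],"dr":[0,0,0],"jaw":-1}]' | sed -n 2,4p
python3 -m jog '[{"slide":[-0.45,-1,0],"dr":[0,0,0],"jaw":-1},{"slide":[-0.45,-1,0],"dr":[0,0,0],"jaw":-1},{"slide":[-0.45,-1,0],"dr":[0,0,0],"jaw":-1},{"slide":[-0.45,-1,0],"dr":[0,0,0],"jaw":-1},{"slide":[-0.45,-1,0],"dr":[0,0,0],"jaw":-1},{"slide":[-0.45,-1,0],"dr":[0,0,0],"jaw":-1},{"slide":[-0.45,-1,0],"dr":[0,0,0],"jaw":-1},{"slide":[-0.45,-1,0],"dr":[0,0,0],"jaw":-1}]' | sed -n 2,4p
python3 -m jog '[{"slide":[-0.45,-1,0],"dr":[0,0,0],"jaw":-1},{"slide":[-0.45,-1,0],"dr":[0,0,0],"jaw":-1},{"slide":[-0.45,-1,0],"dr":[0,0,0],"jaw":-1},{"slide":[-0.45,-1,0],"dr":[0,0,0],"jaw":-1},{"slide":[-0.45,-1,0],"dr":[0,0,0],"jaw":-1},{"slide":[-0.45,-1,0],"dr":[0,0,0],"jaw":-1},{"slide":[-0.45,-1,0],"dr":[0,0,0],"jaw":-1},{"slide":[-0.45,-1,0],"dr":[0,0,0],"jaw":-1}]' | sed -n 1,4p
```

```text
tool_pos: [0.3383, 0.3768, 0.2561]
eef_rot: [-0.0, 0.0, 1.0, -0.0]
contact_force: [0.4, -0.6, -0.0]
tool_pos: [0.4103, 0.2168, 0.2561]
eef_rot: [-0.0, 0.0, 1.0, 0.0]
contact_force: [0.5, -0.3, -0.1]
tool_pos: [0.4822, 0.0567, 0.2561]
eef_rot: [-0.0, 0.0, 1.0, 0.0]
contact_force: [0.6, 0.5, 0.4]
time_s: 4.05
tool_pos: [0.5542, -0.1032, 0.256]
eef_rot: [-0.0, 0.0, 1.0, 0.0]
contact_force: [-0.1, 0.1, 0.6]
```

```bash
python3 -m jog '[{"slide":[0,-0.9,0],"dr":[0,0,0],"jaw":-1},{"slide":[0,-0.9,0],"dr":[0,0,0],"jaw":-1},{"slide":[0,-0.8,0],"dr":[0,0,0],"jaw":-1},{"slide":[0,0,1],"dr":[0,0,0],"jaw":-1},{"slide":[0,0,1],"dr":[0,0,0],"jaw":-1},{"slide":[0,0,1],"dr":[0,0,0],"jaw":-1}]'
python3 -m jog '[{"slide":[0,0,1],"dr":[0,0,0],"jaw":-1},{"slide":[0,0,1],"dr":[0,0,0],"jaw":-1},{"slide":[0,0,0.8],"dr":[0,0,0],"jaw":-1},{"slide":[0,0,0.6],"dr":[0,0,0],"jaw":-1},{"slide":[0,0,0.5],"dr":[0,0,0],"jaw":-1},{"slide":[0,0,0.2],"dr":[0,0,0],"jaw":-1},{"slide":[0,0,0],"dr":[0,0,0],"jaw":-1}]'
python3 - <<'E'
from h import *
p,d=viewer.grab_frame('wrist'); cv2.imwrite('pics/w1.png',p[:,:,::-1])
E
```

```text
time_s: 4.65
tool_pos: [0.5537, -0.155, 0.1958]
eef_rot: [0.0, 0.0, 1.0, -0.0]
contact_force: [-0.3, -0.1, 0.4]
finger_gap: 0.001
finger_force: 0.0
time_s: 5.35
tool_pos: [0.5539, -0.1543, 0.114]
eef_rot: [-0.0, 0.0, 1.0, 0.0]
contact_force: [-0.1, 0.4, 1.1]
finger_gap: -0.001
finger_force: 0.0
```

View pics/w1.png

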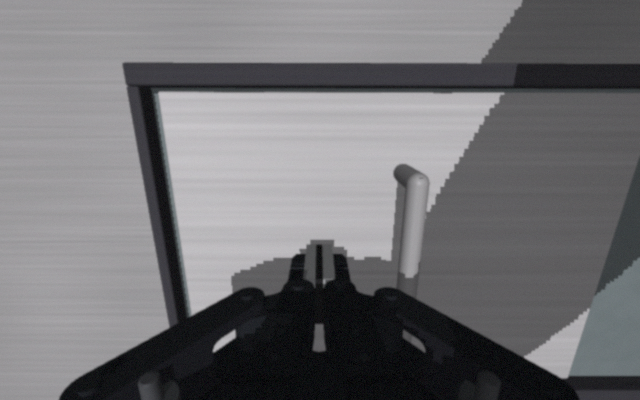

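The wrist view shows the shut fingertips (320,265) just above the cover, left of the bar (412,230), with the rail clear. I can push now.

```bash
python3 -m jog '[{"slide":[0,0.5,0],"dr":[0,0,0],"jaw":-1},{"slide":[0,0.5,0],"dr":[0,0,0],"jaw":-1},{"slide":[0,0.3,0],"dr":[0,0,0],"jaw":-1},{"slide":[0,0.3,0],"dr":[0,0,0],"jaw":-1},{"slide":[0,0.4,0],"dr":[0,0,0],"jaw":-1},{"slide":[0,0.5,0],"dr":[0,0,0],"jaw":-1},{"slide":[0,0.5,0],"dr":[0,0,0],"jaw":-1},{"slide":[0,0.5,0],"dr":[0,0,0],"jaw":-1}]'
python3 -m jog '[{"slide":[0,0.5,0],"dr":[0,0,0],"jaw":-1},{"slide":[0,0.5,0],"dr":[0,0,0],"jaw":-1},{"slide":[0,0.5,0],"dr":[0,0,0],"jaw":-1},{"slide":[0,0.5,0],"dr":[0,0,0],"jaw":-1},{"slide":[0,0.5,0],"dr":[0,0,0],"jaw":-1},{"slide":[0,0.5,0],"dr":[0,0,0],"jaw":-1},{"slide":[0,0.5,0],"dr":[0,0,0],"jaw":-1},{"slide":[0,0.5,0],"dr":[0,0,0],"jaw":-1}]'
```

```text
time_s: 6.2
tool_pos: [0.5542, -0.0838, 0.1147]
eef_rot: [0.0, 0.0, 1.0, -0.0]
contact_force: [-0.1, -4.8, 2.4]
finger_gap: -0.001
finger_force: 2.2
time_s: 7.0
tool_pos: [0.554, -0.0036, 0.1143]
eef_rot: [-0.0, 0.0, 1.0, 0.0]
contact_force: [-0.1, -4.3, 3.5]
finger_gap: -0.002
finger_force: 2.4
```

```bash
python3 -m jog '[{"slide":[0,0.5,0],"dr":[0,0,0],"jaw":-1},{"slide":[0,0.5,0],"dr":[0,0,0],"jaw":-1},{"slide":[0,0.5,0],"dr":[0,0,0],"jaw":-1},{"slide":[0,0.5,0],"dr":[0,0,0],"jaw":-1},{"slide":[0,0.5,0],"dr":[0,0,0],"jaw":-1},{"slide":[0,0.5,0],"dr":[0,0,0],"jaw":-1},{"slide":[0,0.5,0],"dr":[0,0,0],"jaw":-1},{"slide":[0,0.5,0],"dr":[0,0,0],"jaw":-1}]'
python3 -m jog '[{"slide":[0,0.4,0],"dr":[0,0,0],"jaw":-1},{"slide":[0,0.4,0],"dr":[0,0,0],"jaw":-1},{"slide":[0,0.3,0],"dr":[0,0,0],"jaw":-1},{"slide":[0,0.2,0],"dr":[0,0,0],"jaw":-1},{"slide":[0,0.2,0],"dr":[0,0,0],"jaw":-1}]'
```

```text
time_s: 7.8
tool_pos: [0.554, 0.0764, 0.1143]
eef_rot: [-0.0, 0.0, 1.0, 0.0]
contact_force: [-0.6, -4.2, 3.0]
finger_gap: 0.0
finger_force: 2.4
time_s: 8.3
tool_pos: [0.554, 0.1058, 0.1142]
eef_rot: [-0.0, 0.0, 1.0, 0.0]
contact_force: [0.3, -4.3, 2.6]
finger_gap: 0.002
finger_force: 2.1
```

```bash
python3 -m jog '[{"slide":[0,0.15,0],"dr":[0,0,0],"jaw":-1},{"slide":[0,0.15,0],"dr":[0,0,0],"jaw":-1},{"slide":[0,0.1,0],"dr":[0,0,0],"jaw":-1}]'
```

```text
time_s: 8.6
tool_pos: [0.554, 0.1138, 0.1142]
eef_rot: [-0.0, 0.0, 1.0, 0.0]
contact_force: [-0.9, -4.5, 1.8]
finger_gap: -0.004
finger_force: 2.0
```

```bash
python3 -m jog '[{"slide":[0,0.15,0],"dr":[0,0,0],"jaw":-1},{"slide":[0,0.1,0],"dr":[0,0,0],"jaw":-1},{"slide":[0,0.1,0],"dr":[0,0,0],"jaw":-1}]'
```

```text
time_s: 8.9
tool_pos: [0.5547, 0.1181, 0.1143]
eef_rot: [0.0, 0.001, 1.0, -0.003]
contact_force: [1.4, -24.6, 1.5]
finger_gap: -0.002
finger_force: 12.5
```

The cover is at the stop: 25 N, with the TCP at y = 0.118 as predicted. I back off, rise and look.

```bash
python3 -m jog '[{"slide":[0,-0.5,0],"dr":[0,0,0],"jaw":-1},{"slide":[0,-1,-0.5],"dr":[0,0,0],"jaw":-1},{"slide":[0,0,-1],"dr":[0,0,0],"jaw":-1},{"slide":[0,0,-1],"dr":[0,0,0],"jaw":-1},{"slide":[0,0,-1],"dr":[0,0,0],"jaw":-1},{"slide":[0,0,-1],"dr":[0,0,0],"jaw":-1},{"slide":[0,0,0],"dr":[0,0,0],"jaw":-1}]'
python3 - <<'E'
from h import *
p,d=viewer.grab_frame('top'); np.save('pics/top2.npy',d)
cv2.imwrite('pics/crop2.png',cv2.resize(p[115:235,205:415,::-1],None,fx=3.8,fy=3.8,interpolation=2))
c=viewer.get_calibration('top'); W=cloud(d,c['intrinsics'],c['world_from_camera'])
z=W[...,2]; k=np.zeros(z.shape,bool); k[140:225,300:405]=1; k&=(z>.056)&(z<.066)&(d>0)
p=W[k]
n,l,st,ce=cv2.connectedComponentsWithStats(k.astype(np.uint8))
for i in range(1,n):
    if st[i,4]>8:
        q=W[l==i]; print(st[i],q.mean(0).round(3),cv2.minAreaRect(q[:,:2].astype(np.float32)))
E
```

```text
time_s: 9.6
tool_pos: [0.5552, 0.091, 0.2069]
eef_rot: [0.002, 0.0, 1.0, 0.001]
contact_force: [-0.1, 0.5, -0.3]
finger_gap: -0.003
finger_force: 0.0
[333 173  11  27 161] [ 0.548 -0.071  0.061] ((0.5510514974594116, -0.07035564631223679), (0.02603738382458687, 0.07646413892507553), 87.04022216796875)
[368 174   9  27 140] [ 0.552 -0.167  0.061] ((0.5489203333854675, -0.1655675768852234), (0.0234452523291111, 0.07584475725889206), 85.34418487548828)
[395 175   1  12  12] [ 0.567 -0.233  0.061] ((0.5674775838851929, -0.23336854577064514), (0.0010469580302014947, 0.03242911770939827), 89.47624969482422)
```

View pics/crop2.png

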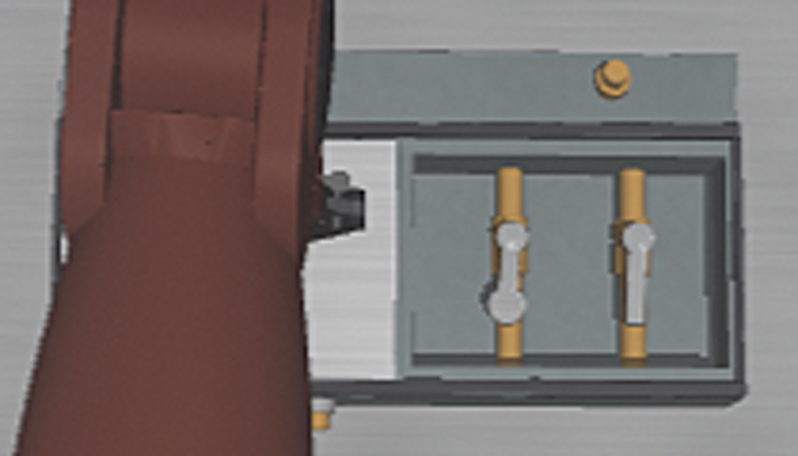

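The disc-ended handle is the left one in the crop: hub at (512,236), disc at (505,302). In world terms the axis is about (0.577, -0.073) and the disc about (0.525, -0.070). The plain handle is at y≈-0.167. I go down between them at y = -0.12.

```bash
python3 -m jog '[{"slide":[0.2,-1,0],"dr":[0,0,0],"jaw":-1},{"slide":[0.2,-1,0],"dr":[0,0,0],"jaw":-1},{"slide":[0.2,-1,0],"dr":[0,0,0],"jaw":-1},{"slide":[0.2,-1,0],"dr":[0,0,0],"jaw":-1},{"slide":[0.2,-1,0],"dr":[0,0,0],"jaw":-1},{"slide":[0,-1,0],"dr":[0,0,0],"jaw":-1},{"slide":[0,-1,0],"dr":[0,0,0],"jaw":-1},{"slide":[0,-1,0],"dr":[0,0,0],"jaw":-1}]'
python3 -m jog '[{"slide":[0,-1,0],"dr":[0,0,0],"jaw":-1},{"slide":[0,-1,0],"dr":[0,0,0],"jaw":-1},{"slide":[0,-0.5,0],"dr":[0,0,0],"jaw":-1},{"slide":[0,0,1],"dr":[0,0,0],"jaw":-1},{"slide":[0,0,1],"dr":[0,0,0],"jaw":-1},{"slide":[0,0,1],"dr":[0,0,0],"jaw":-1},{"slide":[0,0,0],"dr":[0,0,0],"jaw":-1}]'
python3 - <<'E'
from h import *
p,d=viewer.grab_frame('wrist'); cv2.imwrite('pics/w2.png',p[:,:,::-1])
E
```

```text
time_s: 10.45
tool_pos: [0.5334, -0.0696, 0.2026]
eef_rot: [-0.001, 0.0, 1.0, 0.001]
contact_force: [-0.5, 0.3, -1.1]
finger_gap: 0.0
finger_force: 0.0
time_s: 11.15
tool_pos: [0.5321, -0.118, 0.1406]
eef_rot: [-0.002, 0.0, 1.0, 0.002]
contact_force: [-0.2, 0.4, -0.2]
finger_gap: 0.001
finger_force: 0.0
```

View pics/w2.png

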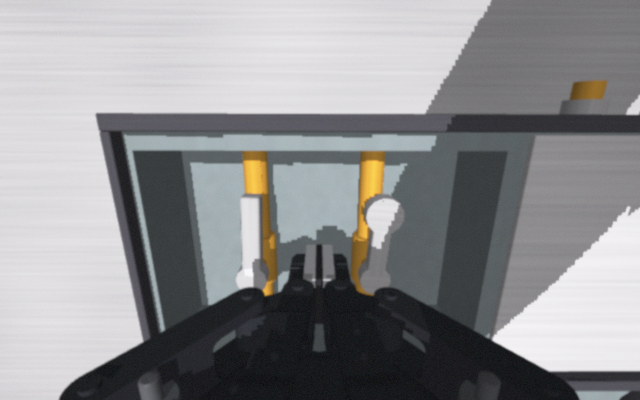

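The fingers (320,265) are between the plain handle (250,240) and the disc handle (382,215), with room on both sides. I descend to TCP z≈0.071.

```bash
python3 -m jog '[{"slide":[0,0,0.8],"dr":[0,0,0],"jaw":-1},{"slide":[0,0,0.8],"dr":[0,0,0],"jaw":-1},{"slide":[0,0,0.8],"dr":[0,0,0],"jaw":-1},{"slide":[0,0,0.6],"dr":[0,0,0],"jaw":-1},{"slide":[0,0,0.5],"dr":[0,0,0],"jaw":-1},{"slide":[0,0,0],"dr":[0,0,0],"jaw":-1}]'
python3 -m jog '[{"slide":[0,0.4,0],"dr":[0,0,0],"jaw":-1},{"slide":[0,0.4,0],"dr":[0,0,0],"jaw":-1},{"slide":[0,0.3,0],"dr":[0,0,0],"jaw":-1}]'
```

```text
time_s: 11.8
tool_pos: [0.533, -0.1189, 0.0724]
eef_rot: [-0.001, 0.0, 1.0, 0.001]
contact_force: [0.1, 0.3, -0.2]
finger_gap: 0.003
finger_force: 0.0
time_s: 12.1
tool_pos: [0.5345, -0.0967, 0.0751]
eef_rot: [0.001, 0.0, 1.0, -0.0]
contact_force: [-0.2, -2.9, 1.2]
finger_gap: 0.003
finger_force: 1.5
```

```bash
python3 -m jog '[{"slide":[0.15,0.4,0.1],"dr":[0,0,0],"jaw":-1},{"slide":[0.15,0.4,0.1],"dr":[0,0,0],"jaw":-1},{"slide":[0,0.4,0],"dr":[0,0,0],"jaw":-1},{"slide":[0,0.4,0],"dr":[0,0,0],"jaw":-1},{"slide":[0,0.2,0],"dr":[0,0,0],"jaw":-1}]'
python3 -m jog '[{"slide":[-0.25,0.45,0],"dr":[0,0,0],"jaw":-1},{"slide":[-0.25,0.45,0],"dr":[0,0,0],"jaw":-1},{"slide":[-0.35,0.3,0],"dr":[0,0,0],"jaw":-1}]'
```

```text
time_s: 12.6
tool_pos: [0.5276, -0.0606, 0.0701]
eef_rot: [-0.0, 0.0, 1.0, 0.0]
contact_force: [-0.7, -3.1, -0.1]
finger_gap: 0.001
finger_force: 1.2
time_s: 12.9
tool_pos: [0.5449, -0.0366, 0.07]
eef_rot: [-0.001, 0.0, 1.0, 0.0]
contact_force: [-2.9, -3.8, -0.3]
finger_gap: 0.004
finger_force: 1.8
```

```bash
python3 -m jog '[{"slide":[-0.35,0.2,0],"dr":[0,0,0],"jaw":-1},{"slide":[-0.3,0,0],"dr":[0,0,0],"jaw":-1},{"slide":[-0.1,0,0],"dr":[0,0,0],"jaw":-1}]'
python3 - <<'E'
from h import *
p,d=viewer.grab_frame('wrist'); cv2.imwrite('pics/w3.png',p[:,:,::-1])
E
```

```text
time_s: 13.2
tool_pos: [0.5556, -0.0322, 0.0687]
eef_rot: [-0.006, -0.0, 1.0, 0.001]
contact_force: [-32.2, -1.2, 15.3]
finger_gap: -0.001
finger_force: 15.6
```

View pics/w3.png

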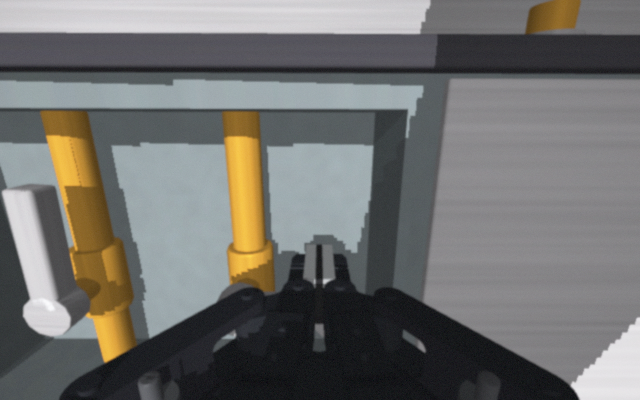

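The force reached 32 N along x at the predicted end position. The handle no longer lies along its pipe (245,180), so it is against the shut stop. I retreat from the handle, go up, and check from the top.

```bash
python3 -m jog '[{"slide":[0.5,-0.1,0],"dr":[0,0,0],"jaw":-1},{"slide":[0.6,0,0],"dr":[0,0,0],"jaw":-1},{"slide":[0,0,-1],"dr":[0,0,0],"jaw":-1},{"slide":[0,0,-1],"dr":[0,0,0],"jaw":-1},{"slide":[0,0,-1],"dr":[0,0,0],"jaw":-1},{"slide":[0,0,-1],"dr":[0,0,0],"jaw":-1},{"slide":[0,0,-1],"dr":[0,0,0],"jaw":-1},{"slide":[0,0,-1],"dr":[0,0,0],"jaw":-1}]'
python3 -m jog '[{"slide":[0,1,-1],"dr":[0,0,0],"jaw":-1},{"slide":[0,1,0],"dr":[0,0,0],"jaw":-1},{"slide":[0,1,0],"dr":[0,0,0],"jaw":-1},{"slide":[0,1,0],"dr":[0,0,0],"jaw":-1},{"slide":[0,1,0],"dr":[0,0,0],"jaw":-1},{"slide":[0,1,0],"dr":[0,0,0],"jaw":-1},{"slide":[0,1,0],"dr":[0,0,0],"jaw":-1},{"slide":[0,1,0],"dr":[0,0,0],"jaw":-1}]'
python3 -m jog '[{"slide":[0,0,0],"dr":[0,0,0],"jaw":-1},{"slide":[0,0,0],"dr":[0,0,0],"jaw":-1}]'
python3 - <<'E'
from h import *
p,d=viewer.grab_frame('top')
cv2.imwrite('pics/crop3.png',cv2.resize(p[115:235,205:415,::-1],None,fx=3.8,fy=3.8,interpolation=2))
c=viewer.get_calibration('top'); W=cloud(d,c['intrinsics'],c['world_from_camera'])
z=W[...,2]; k=np.zeros(z.shape,bool); k[140:225,300:392]=1; k&=(z>.056)&(z<.066)&(d>0)
n,l,st,ce=cv2.connectedComponentsWithStats(k.astype(np.uint8))
for i in range(1,n):
    if st[i,4]>30:
        q=W[l==i]; print(st[i],q.mean(0).round(3),cv2.minAreaRect(q[:,:2].astype(np.float32)))
E
```

```text
time_s: 14.05
tool_pos: [0.5387, -0.0349, 0.1912]
eef_rot: [0.0, 0.0, 1.0, 0.001]
contact_force: [0.6, -0.1, -0.6]
finger_gap: 0.001
finger_force: 0.0
time_s: 14.85
tool_pos: [0.5385, 0.1261, 0.2104]
eef_rot: [0.0, -0.0, 1.0, 0.001]
contact_force: [-0.2, -1.0, 0.2]
finger_gap: -0.004
finger_force: 0.0
time_s: 15.05
tool_pos: [0.5384, 0.125, 0.2103]
eef_rot: [0.0, -0.0, 1.0, 0.0]
contact_force: [0.0, -0.2, -0.2]
finger_gap: -0.002
finger_force: 0.0
[317 172  27  11 157] [ 0.577 -0.045  0.061] ((0.5773401856422424, -0.0476452000439167), (0.029204215854406357, 0.07412568479776382), 0.12723946571350098)
[368 174   9  27 138] [ 0.552 -0.167  0.061] ((0.5488502383232117, -0.1676219403743744), (0.023061838001012802, 0.07572832703590393), 89.4937515258789)
```

View pics/crop3.png

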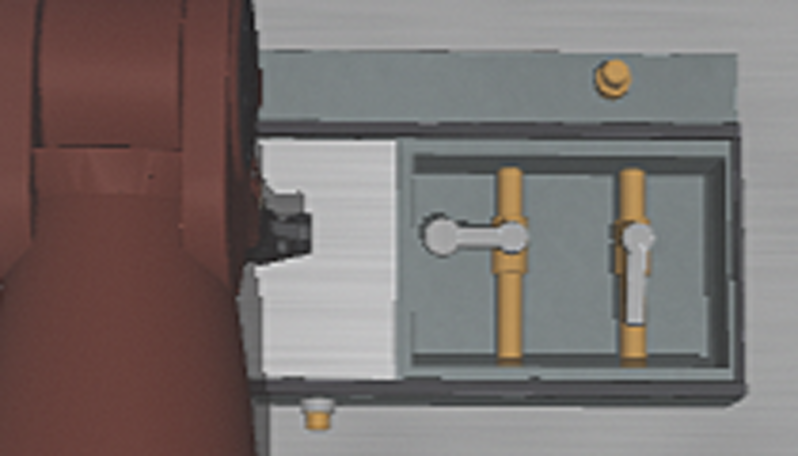

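The disc handle (440,236)–(512,236) is across its pipe at 0.1° from square. The plain handle hasn't moved, and the cover's near edge is still at 397, as it was against the stop. The arm touches nothing.

```bash
python3 -c "
from station import r
print(r.sign_off())"
```

```text
the job is handed in; nothing more can be done
None
```

The cover is against the far stop, the disc-ended valve handle is fully shut, and the plain handle is as found; the job was handed in at about 15 s, but the sign-off returned no verdict.

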